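# Line up clay medallions by tilting their tray

### The job

The four dry clay medallions lie scattered on the hinged sorting tray. Without touching them, raise the side of the tray that has the leaning wooden handle until they have all slid down against the fence in a single row, then lower the tray gently until it lies flat on its stand again and let go, without letting it drop. Leave the bowl, the bottle and the wooden block beside the tray where they are.

Things in the scene. Friction and masses are not known exactly. Their poses are not given: they have to be found in the camera images.
- stand: low wooden stand of the tray, fixed to the table, 200 x 190 mm, 46 mm high. Origin: centre of its underside on the table. Its +y points to the fence and hinge side, its -y to the handle side, its x along the fence.
- tray (a joint): tilt of the tray about its hinge: 0 flat on the stand (the start), grows as the handle side is raised, stops at 0.75 rad. Light damping only (0.2 N m s/rad): the tray (0.5 kg) falls back if let go; raising it at the handle takes 3 to 4 N. The medallions begin to slide at 15 to 23 degrees (0.27 to 0.40 rad), which varies from start to start.
- tray_hinge (a point): point on the hinge axis at the middle of its length, at the outer foot of the fence, 50 mm above the table. The hinge axis runs along this point's x; its y points away from the tray, across the fence; z is normal to the board. These axes tilt with the tray: raising it turns it by the negative angle about x.
- tray_fence (a point): foot of the fence's inner face, mid-length, on the board's upper face; axes as tray_hinge. Medallions lie at its negative y; one touching the fence has its origin at y = -18 mm. Fence: light wooden strip 240 mm long (x), 10 mm thick, 22 mm high above the white board, which is 240 x 200 mm (x, y), 8 mm thick, with 6 mm high lips on its other three sides.
- tray_grip (a point): grip point inside the handle, a wooden plate 60 mm wide (x), 10 mm thick, 70 mm long, mid-side opposite the fence. It leans outward, away from the fence, 30 degrees from vertical when the tray is flat, and tilts with it. Point: 45 mm up the plate from the board's edge. Axes as tray_hinge: plate's length runs along (0, -0.5, 0.866), its thickness along (0, 0.866, 0.5).
- disc1: medallion of dry clay, a flat grey-brown disc 36 mm in diameter, 13 mm thick, 25 g; one of four alike lying scattered on the tray's board. Origin: centre of its underside, z up. They never lie touching each other or the fence at the start. Chips easily: not to be touched by the robot.
- disc2: medallion of dry clay, a flat grey-brown disc 36 mm in diameter, 13 mm thick, 25 g; one of four alike lying scattered on the tray's board. Origin: centre of its underside, z up. They never lie touching each other or the fence at the start. Chips easily: not to be touched by the robot.
- disc3: medallion of dry clay, a flat grey-brown disc 36 mm in diameter, 13 mm thick, 25 g; one of four alike lying scattered on the tray's board. Origin: centre of its underside, z up. They never lie touching each other or the fence at the start. Chips easily: not to be touched by the robot.
- disc4: medallion of dry clay, a flat grey-brown disc 36 mm in diameter, 13 mm thick, 25 g; one of four alike lying scattered on the tray's board. Origin: centre of its underside, z up. They never lie touching each other or the fence at the start. Chips easily: not to be touched by the robot.
- bowl: bystander: terracotta bowl 90 mm across, 50 mm high, standing on the table at the tray's +x side. Origin: centre of its underside.
- bottle: bystander: clear plastic bottle with a blue cap, 64 mm across, 210 mm high, standing behind the fence. Origin: centre of its underside.
- block: bystander: dark wooden block 90 x 45 x 30 mm lying behind the fence. Origin: centre of its underside.

How it is judged:
On the way:
1. the handle side of the tray is raised to more than 10 degrees (0.18 rad) (value of joint tray above 0.18 rad), for 0.2 s.
At the end, for the whole second after the job is handed in: The tray lies flat (joint under 0.04 rad) and all four medallions lie flat on its board (within 6 mm in height, 0.15 rad in tilt), at rest, in one row along the fence: each within 5 mm of touching it (origin at y between -23 mm and 0 of tray_fence) (value of joint tray below 0.04 rad and y of disc1 in the frame of tray_fence between -0.023 and 0 m and z of disc1 in the frame of tray_fence between -0.006 and 0.006 m and angle between each of disc1, disc2, disc3, disc4's own z axis and vertical below 0.15 rad and linear speed of each of disc1, disc2, disc3, disc4 below 0.02 m/s and y of disc2 in the frame of tray_fence between -0.023 and 0 m and z of disc2 in the frame of tray_fence between -0.006 and 0.006 m and y of disc3 in the frame of tray_fence between -0.023 and 0 m and z of disc3 in the frame of tray_fence between -0.006 and 0.006 m and y of disc4 in the frame of tray_fence between -0.023 and 0 m and z of disc4 in the frame of tray_fence between -0.006 and 0.006 m).
It fails at once if the robot touches a medallion (more than 0.3 N) (contact force between any of the fingers, the arm and disc1 above 0.3 N or contact force between any of the fingers, the arm and disc2 above 0.3 N or contact force between any of the fingers, the arm and disc3 above 0.3 N or contact force between any of the fingers, the arm and disc4 above 0.3 N).
It fails at once if the tray is dropped or slammed (falls faster than 1.6 rad/s, about 0.35 m/s at the handle) (velocity of joint tray below -1.6 rad/s).
It fails at once if the bowl, the bottle or the block is moved by more than 20 mm (distance of any of bowl, bottle, block from where it was at the start of the episode above 0.02 m).
It also fails if it takes over 51 s, if anything falls off the work surface, if the arm or the gripper's body presses on something with over 40 N, if the wrist force passes 120 N, or if a joint passes its speed limit or range.

### The arm

A 6-joint arm with a two-finger parallel gripper is mounted at the origin on the work surface. World frame = base frame: x ahead of the robot, y to its left, z up, the work surface at z = 0. Lengths are in m, angles in rad, forces in N, time in s.
With the tool pointing down it reaches from about 0.4 to 0.825 m from the base axis. Payload 7 kg.
Tool frame: the origin (TCP) lies at the very end of the fingers, on their centre line; the grasp point (between the pads) lies 19 mm behind it (env.grip_depth is the x of the grasp point in the tool frame, in m); x points along the fingers, y is the direction in which the jaws open and shut, and the axes are right-handed (so a half turn about x gives the same grasp; the last joint's range is limited). The gripper opens to 88 mm and grips with 3 to 60 N. Pads are 19 mm wide; open, the fingers measure 130 mm over their backs; the gripper's body (78 mm by 193 mm) begins 47 mm behind the grasp point.
Start: joints at [-0.884, 0.359, 0.012, 0, -1.224, -0.288], TCP at [0.262, -0.622, 0.227] pointing down, gripper open.
Joint ranges: [-3.07, 3.07], [-1.43, 2.12], [-1.02, 1.25], [-3.03, 1.67], [-3.05, -0], [-3.03, 3.03]. Speed limits (rad/s): [2.39, 2.39, 3.01, 3.14, 3.14, 3.14].

### API

Orientations are given as a rotation vector (axis times angle).
In Python, from plant import env gives the robot as it stands.
- The arm moves only by the shell command python3 -m crank 'ROWS' [FORCE]. ROWS is JSON, one flat list of numbers, 5 for each row, row after row: the finger opening in mm, from 0 to 87.6, then the shift along the tool's x, y, z in mm, then the turn about the tool's x in rad. In form: [gripper, dx, dy, dz, yaw, gripper, dx, dy, dz, yaw, ...]. A call has 1 to 10 rows; each row is the pose to reach, as a shift and turn from the pose measured when the call began, along the tool's axes at that moment; what a row does not reach only later rows make up. A row lasts 1/10 s, in which the tool goes at most 50 mm and 8.59 degrees, less where a joint would pass 70% of its speed; a pose out of reach is approached as far as the arm can. A call with a gripper value outside its range is refused whole. The fingers move at their own pace and stop on an object; FORCE is the grip in N (left out, the last holds). Time passes only in rows, so rows that repeat a pose let the fingers close. It gives the time, the measured TCP pose, the force and the opening at its end, in the units of the state.
- env.get_obs(): the state, without advancing time (a new reading comes with each control period).
- env.grab_frame(name): name is "scene" or "top"; returns a dict with "pixels" (384x512x3 uint8, blue, green, red), "z_map" (384x512 float32, m along the optical axis (not along the pixel's ray), 0 where there is no reading), "intrinsics" (3x3 intrinsics, pixels), "T" (4x4, takes a point from camera to world coordinates). Camera axes: x right, y up, looking along -z (the intrinsics and any distortion apply to the point x, -y, -z); pixel columns grow to the right and rows downward; lengths in m; the calibration is good to about 2 mm. A picture is of the moment at which its call begins.
- env.finish_job(): hands the job in, once; it reports no verdict.
The state is a dict: "time_s": time; "qpos": joint angles; "qd": joint speeds; "joint_efforts": joint torques, N m; "position": TCP position; "ee_rot": TCP orientation; "force": force on the tool from outside, world axes, zero at the start; "moment": the same for the moment, N m; "width": finger opening in m.
Only numpy, scipy, OpenCV 4.12 (cv2) and the standard library are available. Lean on these libraries where they do the work, as an engineer would, in place of code of your own. Each camera call takes 0.05 s, during which the arm holds its last target. There are 200 camera calls.

## Working session

There is one attempt and no reset: what is moved stays moved. The work goes in short steps, Python scripts to look and compute and a shell command to move; the robot and the scene stay as the last step left them, time stands still between calls to the robot, and variables do not carry over. Pictures are saved under pics/ and viewed, about 8 in all and at most 12, crops included, and the job is handed in when it is done.

```bash
ls; mkdir -p pics; cat > h.py <<'E'
import numpy as np, cv2
from scipy.spatial.transform import Rotation as R
from plant import env
def world(f,u,v,z=None):
    K=f["intrinsics"]; z=f["z_map"][int(v),int(u)] if z is None else z
    p=np.array([(u-K[0,2])/K[0,0]*z,-(v-K[1,2])/K[1,1]*z,-z,1]); return (f["T"]@p)[:3]
E
python3 - <<'E'
from h import *
import pickle
o=env.get_obs(); print(o["time_s"],o["position"],o["ee_rot"],o["width"],o["force"],env.grip_depth)
fs={}
for n in("scene","top"):
    f=env.grab_frame(n); fs[n]=f; cv2.imwrite(f"pics/{n}0.png",f["pixels"]); print(n,f["T"].round(3).tolist(),f["intrinsics"].tolist())
pickle.dump(fs,open("f0.pkl","wb"))
E
```

```text
pics
0.0 [ 0.26188892 -0.62159886  0.22564054] [-0.31154202  1.54856705  0.31401157] 0.08764722949971365 [ 0.7970286  -0.3198962   0.41599813] -0.0188
scene [[-0.366, -0.59, 0.72, 1.199], [0.931, -0.237, 0.279, 0.379], [0.006, 0.772, 0.635, 0.582], [0.0, 0.0, 0.0, 1.0]] [[424.9049542297945, 0.0, 244.82860309133062], [0.0, 424.9049542297945, 191.25583278602824], [0.0, 0.0, 1.0]]
top [[-0.015, 0.994, -0.109, 0.55], [-0.999, -0.011, 0.041, 0.165], [0.04, 0.109, 0.993, 0.757], [0.0, 0.0, 0.0, 1.0]] [[376.09156898319543, 0.0, 255.4100919611893], [0.0, 376.09156898319543, 194.57698031172725], [0.0, 0.0, 1.0]]
```

View pics/scene0.png

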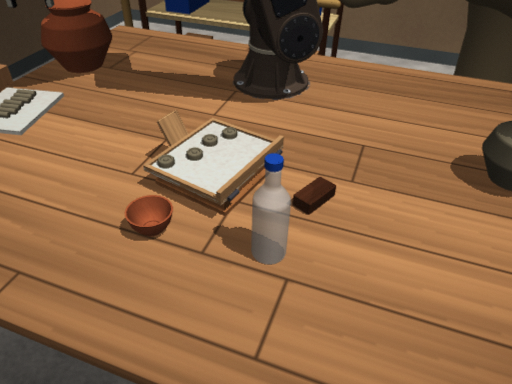

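View pics/top0.png

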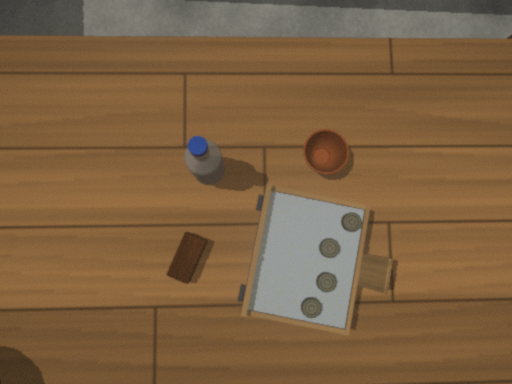

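The scene view shows the tray with the handle at about (172,128), and the bottle and block beyond the fence. In the top view the fence runs from (270,188) to (247,313), the handle plate is at (377,272), the discs are at (351,222), (330,248), (327,282) and (312,307), and the bowl is at (327,152).

```bash
python3 - <<'E'
import pickle,cv2
fs=pickle.load(open("f0.pkl","rb"))
a=cv2.resize(fs["top"]["pixels"][175:340,235:400],None,fx=3.6,fy=3.6,interpolation=cv2.INTER_CUBIC)
b=cv2.resize(fs["scene"]["pixels"][100:210,135:295],None,fx=5,fy=5,interpolation=cv2.INTER_CUBIC)
cv2.imwrite("pics/topc.png",a);cv2.imwrite("pics/scenec.png",b)
E
```

```text
(no output)
```

View pics/topc.png

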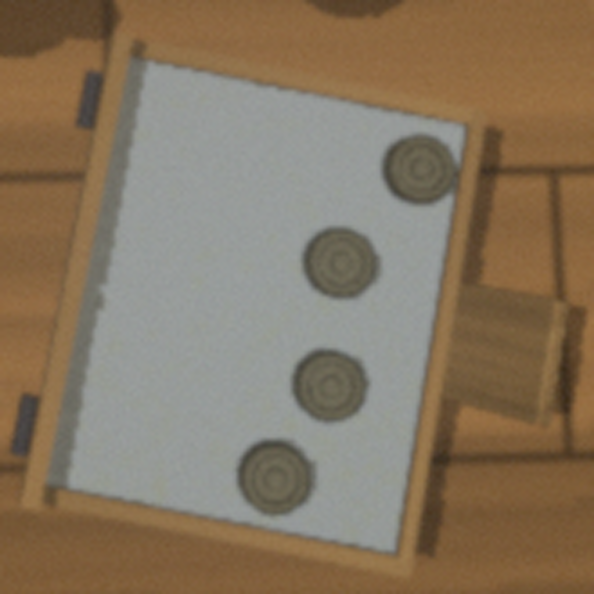

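View pics/scenec.png

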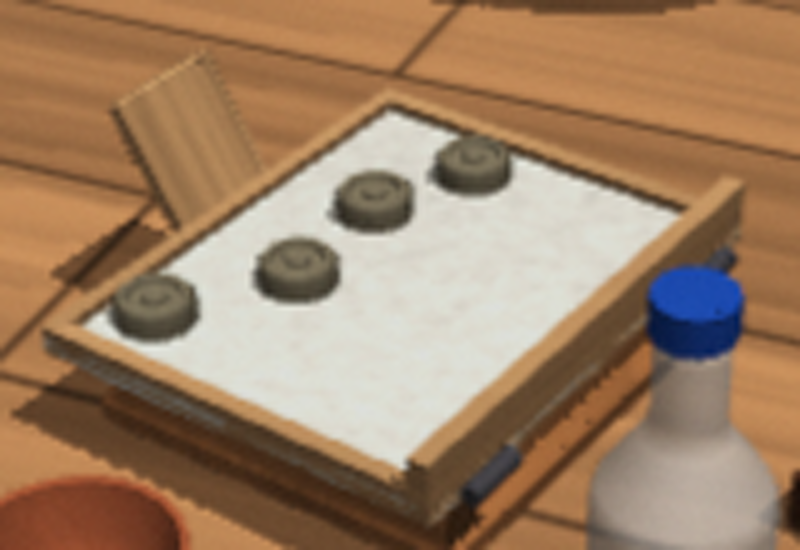

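The top crop shows the board's handle-side outer corners at (487,122) and (410,575), and the fence's outer ends at (118,40) and (28,505). The handle plate's top end runs from (562,302) to (545,422). In the scene crop, the handle's top edge runs from (115,107) to (203,55).

```bash
python3 - <<'E'
from h import *
import pickle
fs=pickle.load(open("f0.pkl","rb")); T,S=fs["top"],fs["scene"]
t=lambda x,y:(235+(x+.5)/3.6-.5,175+(y+.5)/3.6-.5); s=lambda x,y:(135+(x+.5)/5-.5,100+(y+.5)/5-.5)
pr=lambda n,p:print(n,p.round(4))
for p in [(160,100),(430,500),(100,450),(400,250)]: pr("board",world(T,*t(*p)))
for p in [(128,60),(85,270),(43,480)]: pr("fence top",world(T,*t(*p)))
for p in [(478,135),(410,555),(460,250)]: pr("lip",world(T,*t(*p)))
for p in [(420,169),(341,262),(330,385),(276,478)]: pr("disc",world(T,*t(*p)))
for p in [(475,300),(460,385),(540,310),(530,405),(510,355),(545,360),(558,360)]: pr("handle",world(T,*t(*p)))
for p in [(130,120),(195,75),(165,95),(185,200),(240,165),(190,140)]: pr("handleS",world(S,*s(*p)))
# board corners as seen at inner edges
for p in [(390,112),(690,208),(400,465),(85,328)]: pr("boardS",world(S,*s(*p)))
for n,f in fs.items():
    # triangulation check rays
    pass
E
```

```text
board [0.6118 0.0917 0.0553]
board [ 0.3945 -0.0577  0.0017]
board [0.434  0.1261 0.0549]
board [ 0.5321 -0.0322  0.0537]
fence top [0.6305 0.1097 0.0762]
fence top [0.5254 0.1334 0.0797]
fence top [0.4238 0.1554 0.0764]
lip [ 0.591  -0.0738  0.0607]
lip [ 0.3801 -0.0289  0.0612]
lip [ 0.5318 -0.0607  0.0631]
disc [ 0.5735 -0.0405  0.0673]
disc [0.5268 0.0024 0.0679]
disc [0.4659 0.0108 0.0705]
disc [0.4207 0.0391 0.0684]
handle [ 0.5067 -0.0648  0.0708]
handle [ 0.4644 -0.0556  0.0692]
handle [ 0.5036 -0.0851  0.1044]
handle [ 0.4593 -0.0764  0.1083]
handle [ 0.4814 -0.073   0.094 ]
handle [ 0.4806 -0.0833  0.112 ]
handle [ 0.4803 -0.0904  0.1101]
handleS [ 0.5129 -0.0848  0.1064]
handleS [ 0.4662 -0.0785  0.1056]
handleS [ 0.4863 -0.0827  0.1051]
handleS [ 0.5099 -0.0638  0.0685]
handleS [ 0.4735 -0.0556  0.0678]
handleS [ 0.4903 -0.0699  0.0871]
boardS [ 0.3841 -0.0222  0.0545]
boardS [0.4178 0.1427 0.0591]
boardS [0.6259 0.0937 0.0531]
boardS [ 0.5942 -0.0665  0.0542]
```

```bash
cat >> h.py <<'E'
YH=np.array([.211,.977,0]); XH=np.array([.977,-.211,0]); HINGE=np.array([.528,.1375,.05])
def totool(target):
    """shift (mm) in tool axes from now to put the TCP at target; remaining yaw options"""
    o=env.get_obs(); M=R.from_rotvec(o["ee_rot"]).as_matrix()
    d=M.T@(np.array(target)-o["position"])*1000
    c=M.T@XH; yaw=np.arctan2(c[2],c[1])
    return d.round(1),yaw.round(3),((yaw+np.pi)%(2*np.pi)-np.pi).round(3),o
E
python3 - <<'E'
from h import *
d,y,y2,o=totool([.481,-.078,.16]); print(d,y,(y+np.pi),(y-np.pi)); print(R.from_rotvec(o["ee_rot"]).as_matrix().round(3))
print(totool([.481,-.078,.074])[0])
E
```

```text
[ 66.3 415.9 412.9] 2.182 5.3235926535897935 -0.9595926535897932
[[-0.001 -0.388  0.922]
 [ 0.001  0.922  0.388]
 [-1.     0.001 -0.   ]]
[152.3 415.7 412.9]
```

```bash
python3 -m crank '[87.6,5,42,41,-0.1, 87.6,10,83,82,-0.2, 87.6,15,125,124,-0.3, 87.6,20,166,165,-0.4, 87.6,25,208,206,-0.5, 87.6,25,250,248,-0.6, 87.6,25,291,289,-0.7, 87.6,25,333,330,-0.8, 87.6,25,374,371,-0.9, 87.6,25,416,413,-0.96]' 12 && python3 -m crank '[87.6,0,0,0,0]'; python3 - <<'E'
from h import *
print(totool([.481,-.078,.074]))
f=env.grab_frame("scene"); cv2.imwrite("pics/a.png",cv2.resize(f["pixels"][50:250,100:340],None,fx=3,fy=3))
E
```

```text
time_s: 1.1
position: [0.4483, -0.157, 0.2015]
ee_rot: [-1.053, 1.3, 1.056]
force: [1.4, 0.2, -0.4]
width: 0.0878
time_s: 1.2
position: [0.4501, -0.1528, 0.2016]
ee_rot: [-1.059, 1.296, 1.061]
force: [0.2, 0.2, -0.3]
width: 0.0878
(array([127.8, -15.3,  79.2]), np.float64(-3.13), np.float64(-3.13), {'time_s': 1.2, 'qpos': array([ 0.08662624,  0.04483877, -0.44911881, -0.00199082, -1.07612418,
       -0.2863941 ]), 'qd': array([-0.03170858, -0.0105227 , -0.02278158,  0.0047945 , -0.00985426,
        0.03079882]), 'joint_efforts': array([  1.60097625, -31.16719365,  27.38382876,   6.34813294,
         0.10873624,  -0.46549821]), 'position': array([ 0.450143  , -0.15276461,  0.20161952]), 'ee_rot': array([-1.05894887,  1.29583718,  1.0606988 ]), 'force': array([ 0.22296816,  0.18435267, -0.34442604]), 'moment': array([-0.0632987 ,  0.10779485, -0.04459656]), 'width': 0.0877614289907842})
```

```bash
python3 -m crank '[87.6,0,-7,40,0.01, 87.6,20,-15,79,0.01, 87.6,40,-15,79,0.01, 87.6,60,-15,79,0.01, 87.6,60,-15,79,0.01, 87.6,60,-15,79,0.01]' ; python3 - <<'E'
from h import *
print(totool([.481,-.078,.074])[:2])
f=env.grab_frame("scene"); cv2.imwrite("pics/b.png",cv2.resize(f["pixels"][50:220,110:310],None,fx=3,fy=3))
f=env.grab_frame("top"); cv2.imwrite("pics/bt.png",cv2.resize(f["pixels"][150:350,220:440],None,fx=3,fy=3))
E
```

```text
time_s: 1.85
position: [0.4795, -0.0807, 0.1417]
ee_rot: [-1.049, 1.303, 1.052]
force: [0.4, 0.7, 0.4]
width: 0.0877
(array([67.7, -1. ,  2.9]), np.float64(3.14))
```

View pics/b.png

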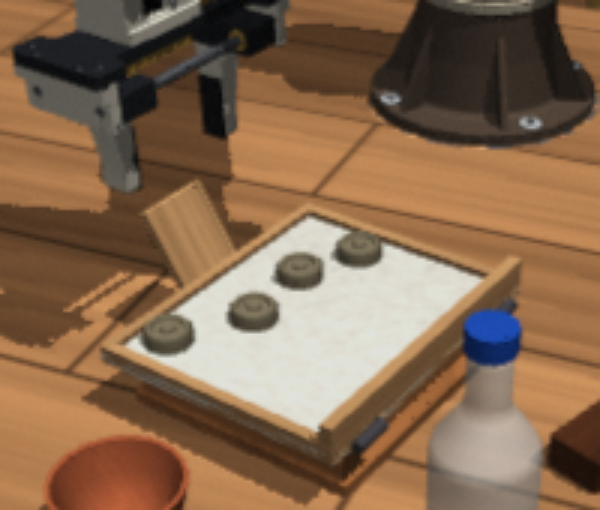

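The crop shows the fingers (tips at (125,185) and (215,135)) on either side of the handle's top, aligned with its width and above it. The tray and discs have not moved. I descend next and close on the plate's 60 mm width.

```bash
python3 -m crank '[87.6,25,0,1,0, 87.6,48,-1,3,0, 87.6,66,-1,3,0, 87.6,66,-1,3,0, 87.6,66,-1,3,0, 87.6,66,-1,3,0]' ; python3 -m crank '[50,0,0,0,0, 50,0,0,0,0, 50,0,0,0,0, 50,0,0,0,0, 50,0,0,0,0, 50,0,0,0,0, 50,0,0,0,0, 50,0,0,0,0]' 20; python3 - <<'E'
from h import *
d,y,_,o=totool([.481,-.078,.074]); print(d,y,R.from_rotvec(o["ee_rot"]).as_matrix().round(3))
f=env.grab_frame("scene"); cv2.imwrite("pics/c.png",cv2.resize(f["pixels"][50:220,110:310],None,fx=3,fy=3))
E
```

```text
time_s: 2.55
position: [0.483, -0.0776, 0.0781]
ee_rot: [-1.05, 1.299, 1.049]
force: [0.3, -0.5, 0.6]
width: 0.0874
time_s: 3.35
position: [0.4833, -0.0777, 0.0783]
ee_rot: [-1.051, 1.298, 1.049]
force: [0.6, -1.8, 2.6]
width: 0.06
[ 4.3  2.2 -0.8] 3.141 [[ 0.004 -0.977  0.212]
 [ 0.002  0.212  0.977]
 [-1.    -0.003  0.003]]
```

View pics/c.png

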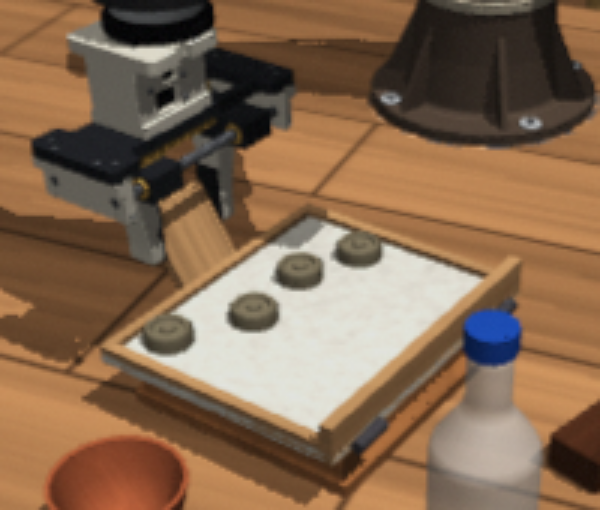

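The fingers hold the plate at 60 mm, which matches its width, and the discs are untouched. I raise it along the arc about the hinge.

```bash
python3 -m crank '[50,-5,0,1,0, 50,-11,0,3,0, 50,-16,0,4,0, 50,-22,0,6,0, 50,-27,0,8,0, 50,-32,0,10,0, 50,-38,0,12,0, 50,-43,0,14,0, 50,-48,0,16,0, 50,-53,0,18,0]' && python3 -m crank '[50,-5,0,3,0, 50,-10,0,5,0, 50,-15,0,8,0, 50,-20,0,11,0, 50,-24,0,14,0, 50,-29,0,17,0, 50,-29,0,17,0, 50,-29,0,17,0]'; python3 - <<'E'
from h import *
d,y,_,o=totool([.4833,-.0777,.0783]); print(d,y,o["force"],o["moment"])
f=env.grab_frame("scene"); cv2.imwrite("pics/d.png",cv2.resize(f["pixels"][50:220,110:310],None,fx=3,fy=3))
E
```

```text
time_s: 4.4
position: [0.4872, -0.0597, 0.1317]
ee_rot: [-1.051, 1.298, 1.049]
force: [5.3, 0.8, -5.7]
width: 0.0598
time_s: 5.2
position: [0.4907, -0.0432, 0.161]
ee_rot: [-1.051, 1.297, 1.049]
force: [4.6, -3.0, -0.9]
width: 0.0599
[ 82.5   0.3 -35.5] 3.141 [ 4.64607628 -2.96601281 -0.93165   ] [-1.02206636 -1.02481222  0.01068969]
```

View pics/d.png

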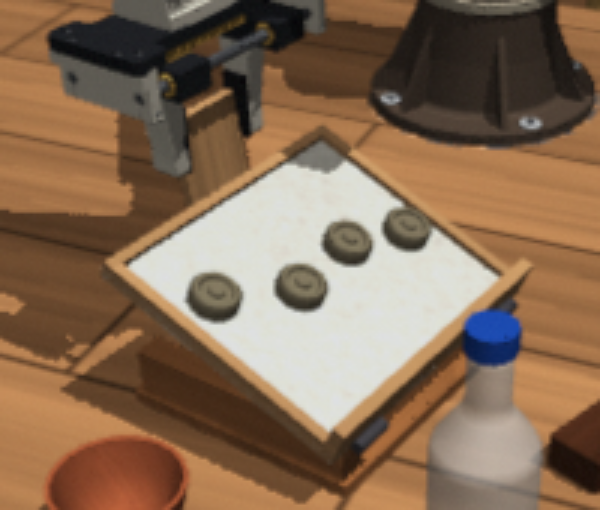

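The tray stands at about 0.4 rad and the handle is well held. All four discs, at (215,296), (300,287), (347,241) and (407,228), have begun to slide. I raise it to about 0.52 and hold so they can reach the fence.

```bash
python3 -m crank '[50,-4,0,3,0, 50,-8,0,6,0, 50,-12,0,9,0, 50,-16,0,12,0, 50,-20,0,15,0, 50,-22,0,17,0, 50,-22,0,17,0, 50,-22,0,17,0, 50,-22,0,17,0, 50,-22,0,17,0]' && python3 -m crank '[50,0,0,0,0, 50,0,0,0,0, 50,0,0,0,0, 50,0,0,0,0, 50,0,0,0,0, 50,0,0,0,0, 50,0,0,0,0, 50,0,0,0,0]'; python3 - <<'E'
from h import *
d,y,_,o=totool([.4833,-.0777,.0783]); print(d,y,o["force"])
f=env.grab_frame("scene"); g=env.grab_frame("top")
a=cv2.resize(f["pixels"][50:220,110:310],None,fx=2,fy=2);b=cv2.resize(g["pixels"][165:335,230:400],None,fx=2,fy=2)
cv2.imwrite("pics/e.png",np.hstack([a,b]))
E
```

```text
time_s: 6.25
position: [0.4943, -0.0269, 0.1829]
ee_rot: [-1.051, 1.298, 1.048]
force: [4.8, -3.1, -1.6]
width: 0.06
time_s: 7.05
position: [0.4942, -0.0269, 0.1828]
ee_rot: [-1.051, 1.298, 1.048]
force: [4.4, -2.5, -1.8]
width: 0.0598
[104.4   0.4 -52.2] 3.141 [ 4.44895675 -2.4765109  -1.81686778]
```

View pics/e.png

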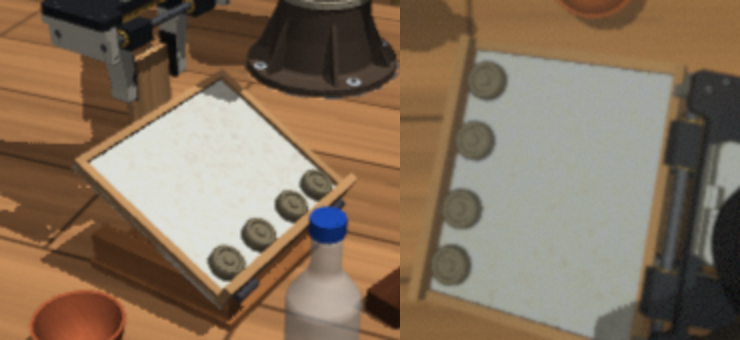

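All four discs rest against the fence, at (487,80), (474,140), (461,208) and (450,265) in the right half. I lower the tray slowly along the same arc.

```bash
python3 -m crank '[50,5,0,-3,0, 50,9,0,-7,0, 50,14,0,-10,0, 50,18,0,-13,0, 50,23,0,-16,0, 50,27,0,-20,0, 50,32,0,-23,0, 50,37,0,-26,0, 50,42,0,-28,0, 50,47,0,-31,0]' && python3 -m crank '[50,5,0,-3,0, 50,10,0,-5,0, 50,15,0,-8,0, 50,20,0,-10,0, 50,25,0,-12,0, 50,30,0,-14,0, 50,35,0,-15,0, 50,40,0,-17,0, 50,44,0,-18,0, 50,44,0,-18,0]'; python3 - <<'E'
from h import *
d,y,_,o=totool([.4833,-.0777,.0783]); print(d,y,o["force"])
E
```

```text
time_s: 8.15
position: [0.4877, -0.0572, 0.1352]
ee_rot: [-1.051, 1.298, 1.049]
force: [2.0, -0.2, -1.8]
width: 0.0599
time_s: 9.15
position: [0.4839, -0.0746, 0.0906]
ee_rot: [-1.05, 1.298, 1.049]
force: [1.4, 5.3, -2.8]
width: 0.0597
[12.3  0.  -3.2] 3.141 [ 1.42267501  5.32802523 -2.75428179]
```

```bash
python3 -m crank '[50,2,0,-1,0, 50,4,0,-1,0, 50,6,0,-2,0, 50,8,0,-2,0, 50,10,0,-3,0, 50,11,0,-3,0, 50,12,0,-3,0, 50,12,0,-3,0, 50,12,0,-3,0]'; python3 - <<'E'
from h import *
d,y,_,o=totool([.4833,-.0777,.0783]); print(d,y,o["force"])
f=env.grab_frame("scene"); g=env.grab_frame("top")
a=cv2.resize(f["pixels"][50:220,110:310],None,fx=2,fy=2);b=cv2.resize(g["pixels"][165:335,230:400],None,fx=2,fy=2)
cv2.imwrite("pics/f.png",np.hstack([a,b]))
E
```

```text
time_s: 10.05
position: [0.4834, -0.0774, 0.0797]
ee_rot: [-1.051, 1.298, 1.049]
force: [-3.9, 7.1, 12.3]
width: 0.06
[ 1.4  0.  -0.3] 3.141 [-3.91787993  7.12254538 12.26334242]
```

View pics/f.png

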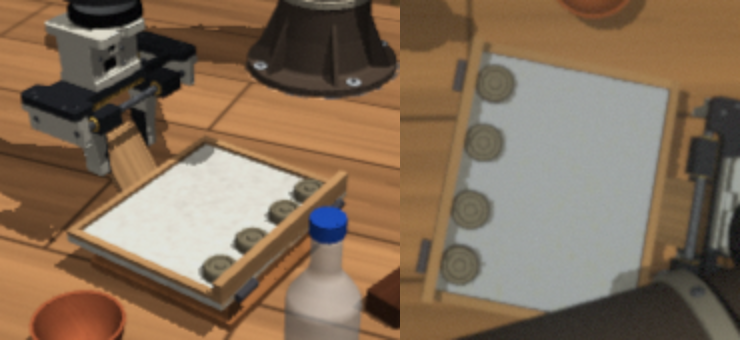

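The tray is down on its stand, with the wrist force now pushing up at 12 N, and the discs still lie along the fence. I release, rise and check.

```bash
python3 -m crank '[64,-1,0,0,0, 70,-1,0,0,0, 87.6,-1,0,0,0, 87.6,-1,0,0,0, 87.6,-1,0,0,0, 87.6,-1,0,0,0]' && python3 -m crank '[87.6,-20,0,0,0, 87.6,-45,0,0,0, 87.6,-75,0,-20,0, 87.6,-105,0,-60,0, 87.6,-105,0,-100,0, 87.6,-105,0,-120,0, 87.6,-105,0,-120,0, 87.6,-105,0,-120,0]'; python3 - <<'E'
from h import *
import pickle
o=env.get_obs(); print(o["position"],o["width"],o["force"])
fs={n:env.grab_frame(n) for n in("scene","top")}; pickle.dump(fs,open("f1.pkl","wb"))
a=cv2.resize(fs["scene"]["pixels"][100:220,130:330],None,fx=4,fy=4)[:,:800]
b=cv2.resize(fs["top"]["pixels"][175:340,235:400],None,fx=3.6,fy=3.6,interpolation=cv2.INTER_CUBIC)
cv2.imwrite("pics/gs.png",a);cv2.imwrite("pics/gt.png",b)
E
```

```text
time_s: 10.75
position: [0.4833, -0.0775, 0.0806]
ee_rot: [-1.05, 1.298, 1.049]
force: [0.1, 0.1, 0.2]
width: 0.0873
time_s: 11.55
position: [0.4572, -0.1953, 0.185]
ee_rot: [-1.049, 1.299, 1.048]
force: [-0.4, -0.2, 0.3]
width: 0.0872
[ 0.45716324 -0.19530478  0.18503452] 0.08717537301648426 [-0.35263547 -0.24300173  0.32719065]
```

View pics/gt.png

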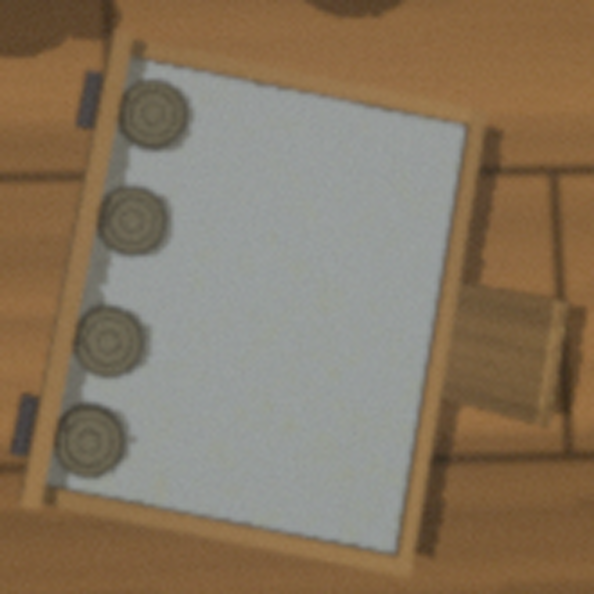

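View pics/gs.png

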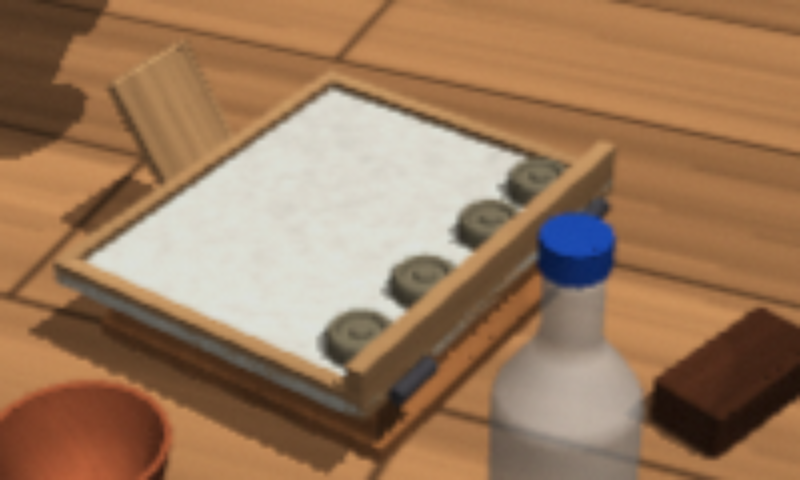

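```bash
python3 - <<'E'
from h import *
import pickle
f0=pickle.load(open("f0.pkl","rb"));fs=pickle.load(open("f1.pkl","rb")); T=fs["top"]
t=lambda x,y:(235+(x+.5)/3.6-.5,175+(y+.5)/3.6-.5)
Fm=np.mean([world(T,*t(*p)) for p in [(128,60),(116,120),(96,220),(85,270),(72,340),(52,440),(43,480)]],axis=0)
for p in [(154,115),(134,220),(111,342),(91,440)]:
    w=world(T,*t(*p)); print(w.round(4),"y to fence centreline",((w-Fm)@YH).round(4))
for p in [(478,135),(410,555),(460,250)]: print("lip",world(T,*t(*p)).round(4))
for n,(u,v) in dict(bowl=(327,152),bottle=(199,146),block=(187,257)).items():
    a,b=[cv2.getRectSubPix(cv2.cvtColor(f["top"]["pixels"],6),(60,60),(u,v)).astype(float) for f in (f0,fs)]
    print(n,cv2.phaseCorrelate(a,b)[0])
E
```

```text
[0.603  0.0962 0.0679] y to fence centreline -0.0194
[0.5497 0.1074 0.0663] y to fence centreline -0.0197
[0.4891 0.1204 0.0691] y to fence centreline -0.0198
[0.441  0.1312 0.0675] y to fence centreline -0.0194
lip [ 0.5911 -0.0741  0.0598]
lip [ 0.38   -0.0289  0.0609]
lip [ 0.5318 -0.0613  0.0613]
bowl (0.023218391092527213, 0.017425221044689465)
bottle (-0.030112750020194312, 0.04388106218111787)
block (-0.11192410097063998, 0.06620598597305616)
```

```bash
python3 -c "
from plant import env
print(env.finish_job())"
```

```text
the job is handed in; nothing more can be done
None
```

The job is handed in. All four medallions lie in one row against the fence, and the tray is back flat on its stand.

I gripped the handle across its 60 mm width and raised it along the hinge arc to about 0.52 rad. I held it there until the medallions had slid down. Then I lowered it at about 0.25 rad/s until the wrist force showed it resting on the stand, and let go. It took about 11.6 s of the 51 s allowed.

Last checks:
- **Tray:** the lip on the handle side is at the same height as at the start, 60–61 mm, against 61–63 mm before.
- **Medallions:** all four measure 19.4–19.8 mm from the fence's centreline, equal to within 0.4 mm. A touching medallion should measure about 23 mm. I put the 3.5 mm difference down to calibration and edge picking, because it is the same for all four. Their tops are at 66–69 mm, so they lie flat.
- **Bystanders:** the bowl, bottle and block shifted by no more than about 0.1 pixel in the top view.

No check failed, and the fence distance was the only figure that disagreed with the expected value.

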